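# Open the barred extraction damper with the hooked rod

### The arm

A 6-joint arm with a two-finger parallel gripper is mounted at the origin on the work surface. World frame = base frame: x ahead of the robot, y to its left, z up, the work surface at z = 0. Lengths are in m, angles in rad, forces in N, time in s.
With the tool pointing down it reaches from about 0.35 to 0.975 m from the base axis. Payload 4.9 kg.
Tool frame: the origin (TCP) lies midway between the tips of the shut fingers; the grasp point (between the pads) lies ctrl.tcp_to_grasp behind it (ctrl.tcp_to_grasp is the distance from the TCP to the grasp point, in m); z points along the fingers, y is the direction in which the jaws open and shut (so a half turn about z gives the same grasp; the last joint's range is limited). The gripper opens to 85 mm and grips with 20 to 120 N. Pads are 22 mm wide; open, the fingers measure 114 mm over their backs; the gripper's body (76 mm by 85 mm) begins 54 mm behind the grasp point. The pads swing forward as they close: fully open they stand 13 mm farther back than shut.
Start: joints at [-1.369, 0.053, 1.613, -0, 1.476, -0.119], TCP at [0.197, -0.593, 0.231] pointing down, gripper open.
Joint ranges: [-3.01, 3.01], [-1.01, 2.22], [0.06, 2.58], [-1.02, 4.17], [0.09, 2.62], [-3.14, 3.14]. Speed limits (rad/s): [2.57, 2.57, 3.14, 3.14, 3.14, 3.14].

### API

Orientations are given as a rotation vector (axis times angle).
In Python, from station import ctrl, get_image, calibration, finish_job, models gives the robot as it stands.
- The arm moves only by the shell command python3 -m creep 'ROWS' [FORCE]. ROWS is JSON, a list of rows, each a list of 7 numbers: the opening, from 0 (shut) to 1 (fully open), then the shift along the tool's x, y, z in m, then the turn, a rotation vector about the tool's x, y, z in degrees. A call has 1 to 20 rows; each row shifts and turns the commanded pose from where the row before left it, along the tool's axes as they then stand; what a row does not reach is not made up. A row lasts 1/10 s, in which the tool goes at most 50 mm and 8.59 degrees, less where a joint would pass 70% of its speed; a pose out of reach is approached as far as the arm can. A call with a gripper value outside its range is refused whole. The fingers move at their own pace and stop on an object; FORCE is the grip in N (left out, the last holds). Time passes only in rows, so rows that do not move let the fingers close. It gives the time, the measured TCP pose, the force and the opening at its end, in the units of the state.
- ctrl.get_obs(): the state, without advancing time (a new reading comes with each control period).
- get_image(name): name is "scene" or "top"; returns the picture (480x640x3 uint8, red, green, blue); there is no depth.
- calibration(name): a dict with "mtx" (3x3 intrinsics, pixels), "R" (3x3) and "t" (3): a world point X has camera coordinates R X + t. Camera axes: x right, y down, z forward; pixel columns grow to the right and rows downward; lengths in m; the calibration is good to about 2 mm. A picture is of the moment at which its call begins. calibration takes no time and is no camera call.
- finish_job(): hands the job in, once; it reports no verdict.
Trained networks look in the newest picture that a camera, given by its name, has taken for a name from the list of things; names that differ only in an ending like _2 or _b are one class to them, and where a whole thing is asked for, a point or a joint stands for the part that bears it (a point fixed in the world has none). Each returns a list of dicts, best first, with "conf" (0 to 1); they miss things now and then, are a little off and sometimes report something else, mostly with a low value. They report only what shows in the picture. A call takes as long as a camera call.
- models.search_frame(camera, name): "extent" ([left, top, right, bottom] in pixels, round what is visible of it).
The state is a dict: "t": time; "q": joint angles; "dq": joint speeds; "effort": joint torques, N m; "tool_pos": TCP position; "tool_rot": TCP orientation; "contact_force": force on the tool from outside, world axes, zero at the start; "wrist_torque": the same for the moment, N m; "opening": finger opening in m.
Only numpy, scipy, OpenCV 4.12 (cv2) and the standard library are available. Lean on these libraries where they do the work, as an engineer would, in place of code of your own. Each camera call takes 0.05 s, during which the arm holds its last target. There are 200 camera calls.

### The job

Take the hooked rod from its rack, reach it through the open front of the red damper box and hook the upright pin of the damper bolt behind the bars; draw the bolt fully back until it meets its stop, wherever that is set, and seat it there with a steady pull of about 15 N for a second (at least 10, under 20), never forcing the rod beyond 30 N against bolt or box. Touch the bolt only with the rod and leave it fully open, then set the rod down (not dropped) on its rack as it lay and let go, leaving everything else on the table alone.

Things in the scene. Friction and masses are not known exactly. Their poses are not given: they have to be found in the camera images.
- rod: hooked rod, 0.2 to 0.33 kg, level on its rack. Origin: grip centre on its axis, near its centre of mass; x along it to the hook, y left, z up. Wooden handle 24 x 24 mm, x = -70 to 40. Then 8 mm round steel bar; centre line at z = 0 through (x, y) = (40, 0), (118, 0), (135, -17), (180, -17), (180, 17), (166, 17): shaft, jog, toe across, short barb back
- rod_catch (a point): point in the rod's hook, at x = 171, y = 0, z = 0 mm of the rod: here lies the 10 mm pin's axis when it is caught on the middle of the toe, so the pull is in line with the handle. To catch or leave the pin sideways, the hook must be pushed about 24 mm deeper, so that the barb (on the rod's +y side) passes beyond the pin
- rack: fixed dark steel rack. Origin on the table under the rod's grip, x towards the hook, z up. Base plate 6 mm thick, x -100 to 160, y +-35. Saddles 12 mm long: at x = -56 under the handle (flat at z = 46, cheeks up to 62), at x = 90 under the bar (flat at z = 54, cheeks up to 72); cheeks 40 mm apart. Between the saddles fingers can straddle the handle from above
- rack_home (a point): where the rod's origin is when the rod lies home in both saddles: x = 0, y = 0, z = 58 mm of the rack, rod and rack pointing the same way
- damper_box: fixed red steel damper box, 260 (x) x 200 (y) x 102 (z) mm, open front. Origin at the centre of its underside on the table; x into the box, away from its open front. Floor top at z = 12; inner side faces at y = +-94; roof of round bars along x, gaps 19 mm, underside at z = 95; low back wall. Front frame at x = -130
- box_mouth (a point): centre of the box's open front, at x = -130, y = 0, z = 55 mm of the box. The opening is 188 mm wide, from z = 12 to 95 mm
- damper: damper bolt: low bar, upright steel pin 10 mm thick, blade behind it over a duct mouth. Origin on the pin's axis, level with the box's underside; axes as the box's. Pin z = 24 to 76; all else lower than 34. Slides along the box's x: shut at x = -30, fully open where it meets a hard stop clamped anywhere from x = -55 to -85 (not measured: feel it); starts 0 to 8 mm open. About 5 N moves it; stays where left
- grinder: bystander: angle grinder, grey body, 275 mm long, disc down. Origin under its centre. To be left alone.
- offcut: bystander: flat rusty steel plate 90 x 150 x 10 mm lying in front of the damper box. Origin under its centre. To be left alone.
- post: bystander: rusty square tube 30 mm on a 90 mm foot plate, 208 mm tall. Origin under its centre. To be left alone.
- discs: bystander: stack of black grinding discs, 116 mm across, 12 mm high. Origin under its centre. To be left alone.
- tin: bystander: aluminium tin, 70 mm across, 110 mm tall. Origin under its centre. To be left alone.
- wirebrush: bystander: hand brush lying flat. Origin under its centre. To be left alone.
- bar_end: bystander: steel bar end 40 x 60 x 22 mm. Origin under its centre. To be left alone.

How it is judged:
By the outcome, as a careful person would: the job done as asked, in the order asked, and still so for the second after the job is handed in, with the robot touching nothing.
It also fails if it takes over 72 s, if anything falls off the work surface, if the arm or the gripper's body presses on something with over 40 N, if the wrist force passes 120 N, or if a joint passes its speed limit or range.

## Working session

There is one attempt and no reset: what is moved stays moved. The work goes in short steps, Python scripts to look and compute and a shell command to move; the robot and the scene stay as the last step left them, time stands still between calls to the robot, and variables do not carry over. Pictures are saved under pics/ and viewed, about 8 in all and at most 12, crops included, and the job is handed in when it is done.

```bash
mkdir -p pics; ls; python3 - <<'E'
from station import ctrl,get_image,calibration,models
import cv2,numpy as np
for c in("scene","top"):
    im=get_image(c);cv2.imwrite(f"pics/{c}0.png",im[:,:,::-1])
    k=calibration(c);print(c,k["mtx"].tolist(),k["R"].tolist(),k["t"].tolist())
    for n in("rod","rack","damper_box","damper"):
        print(n,[(d["extent"],round(d["conf"],2)) for d in models.search_frame(c,n)][:2])
o=ctrl.get_obs();print(o,ctrl.tcp_to_grasp)
E
```

```text
pics
scene [[475.02587447295997, 0.0, 316.6338213638965], [0.0, 475.02587447295997, 236.76492718632124], [0.0, 0.0, 1.0]] [[-0.7954761702875078, 0.6058129511935425, 0.014433664499709285], [0.508512389268853, 0.680289579494398, -0.5278458468070176], [-0.3295949217824844, -0.41254909549956087, -0.8492175406441462]] [0.4657274139975574, -0.2799584790250087, 1.6915591979652462]
rod [([374.9, 261.8, 453.7, 309.8], 0.92), ([320.0, 177.7, 339.3, 194.6], 0.73)]
rack [([379.8, 259.7, 462.2, 321.0], 0.88)]
damper_box [([223.4, 213.9, 338.6, 324.1], 0.57)]
damper [([250.5, 258.3, 299.7, 296.2], 0.93)]
top [[457.6144386800262, 0.0, 324.84273246716907], [0.0, 457.6144386800262, 240.6937225245453], [0.0, 0.0, 1.0]] [[-0.09261115910137717, -0.9957022544603434, 0.000440082366063584], [-0.9707714770516767, 0.09019402239790245, -0.22241352851522514], [0.22141795896630787, -0.021025194084150135, -0.9749523212244373]] [0.04652186678168699, 0.602671443174825, 1.2460376146895398]
rod [([206.4, 250.4, 228.2, 343.7], 0.97)]
rack [([196.5, 264.5, 238.0, 355.9], 0.9)]
damper_box [([261.4, 147.8, 351.8, 249.9], 0.95)]
damper [([291.1, 170.5, 317.0, 223.3], 0.83)]
{'t': 0.5, 'q': array([-1.36899350e+00,  5.26716709e-02,  1.61297537e+00, -3.31355092e-05,
        1.47599367e+00, -1.18971014e-01]), 'dq': array([-6.34954349e-05,  1.54907970e-04, -1.17153215e-03,  9.75986864e-05,
       -7.75692976e-04,  9.30645963e-04]), 'effort': array([-1.60664972e-04, -3.93214667e+01, -3.70025468e+01, -1.16214187e-04,
        1.38264590e-03,  1.23720277e-06]), 'tool_pos': array([ 0.19706176, -0.59306727,  0.23127608]), 'tool_rot': array([-3.10122525e+00, -5.01710299e-01,  5.48955844e-05]), 'contact_force': array([-0.41400053, -0.08836725,  0.22386011]), 'wrist_torque': array([-0.02534649,  0.02311593,  0.04871782]), 'opening': 0.08523986638298305} 0.0187
```

```bash
python3 - <<'E'
import cv2
im=cv2.imread("pics/top0.png")[140:370,180:400]
cv2.imwrite("pics/topc.png",cv2.resize(im,None,fx=2.6,fy=2.6,interpolation=cv2.INTER_CUBIC))
im=cv2.imread("pics/scene0.png")[190:340,200:480]
cv2.imwrite("pics/scenec.png",cv2.resize(im,None,fx=2.8,fy=2.8,interpolation=cv2.INTER_CUBIC))
E
```

```text
(no output)
```

View pics/topc.png

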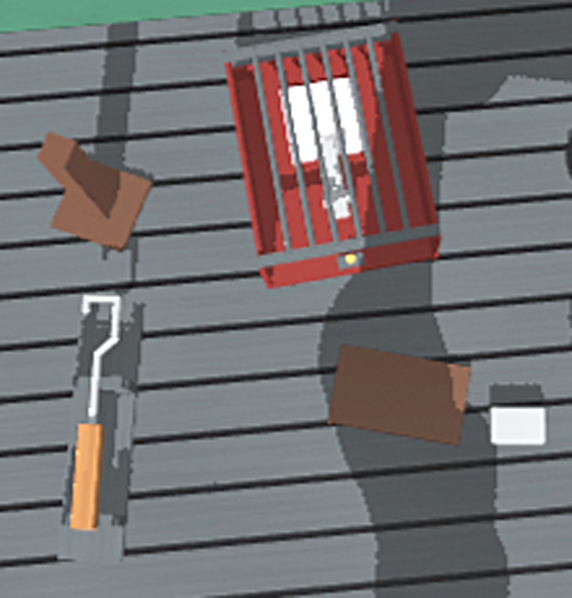

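View pics/scenec.png

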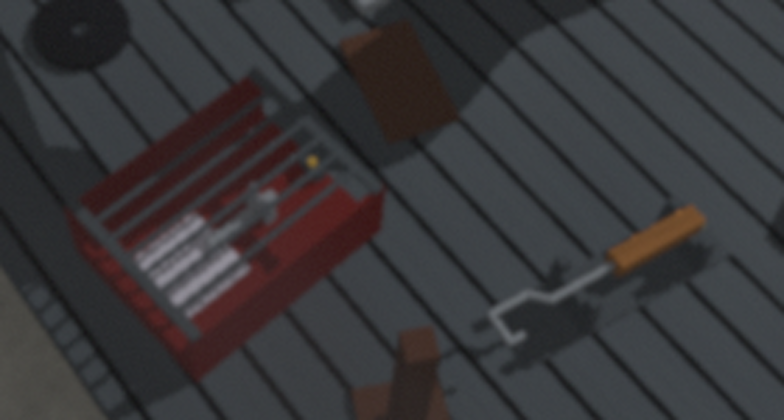

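View pics/top0.png

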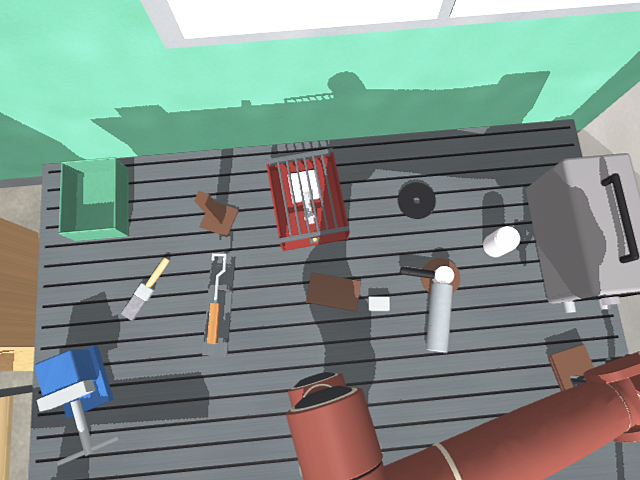

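The top view shows the rod lying at about (80–117, 298–528) in the crop with its barb on the left. The box is up and to the right of it, with its open front facing the robot, and the offcut is in front of the box. Next I'll fit the rod and box poses and check them with overlays.

```bash
cat > h.py <<'E'
import numpy as np,cv2
from station import calibration
from scipy.optimize import least_squares
K={c:calibration(c) for c in("scene","top")}
def proj(c,X):
    k=K[c];p=(np.asarray(X,float)@k["R"].T+k["t"])@k["mtx"].T
    return p[:,:2]/p[:,2:]
def place(p,L):
    x,y,a=p;L=np.asarray(L,float)/1000
    return np.c_[x+np.cos(a)*L[:,0]-np.sin(a)*L[:,1],y+np.sin(a)*L[:,0]+np.cos(a)*L[:,1],L[:,2]]
def fit(obs,p0): # obs: list of (cam,local pts mm,pixels)
    f=lambda p:np.concatenate([(proj(c,place(p,L))-np.array(u)).ravel() for c,L,u in obs])
    r=least_squares(f,p0,loss="soft_l1");return r.x,np.abs(r.fun).reshape(-1,2)
def overlay(c,src,dst,lines,box,s):
    im=cv2.imread(src);x0,y0,x1,y1=box
    im=cv2.resize(im[y0:y1,x0:x1],None,fx=s,fy=s,interpolation=cv2.INTER_CUBIC)
    for W,col in lines:
        q=((proj(c,W)-[x0,y0]+.5)*s).astype(int);cv2.polylines(im,[q.reshape(-1,1,2)],False,col,1)
    cv2.imwrite(dst,im)
E
cat > fit.py <<'E'
from h import *
t=lambda L:np.array(L)/2.6+[180,140]-.3
s=lambda L:np.array(L)/2.8+[200,190]-.3
rp,e=fit([("top",[(40,12,70),(40,-12,70),(-70,-12,70),(-70,12,70),(180,-17,58),(180,17,58),(135,-17,58),(118,0,58)],t([(78,424),(102,422),(96,527),(70,527),(117,299),(87,300),(116,337),(96,353)])),
 ("scene",[(180,-17,58),(180,17,58),(135,-17,58)],s([(492,315),(515,340),(528,294)]))],[.5,.3,0])
print("rod",rp.round(4),np.degrees(rp[2]).round(2),e.round(1).tolist())
bp,e=fit([("top",[(-130,100,0),(-130,-100,0),(130,100,102),(130,-100,102)],t([(268,287),(438,255),(227,65),(400,35)])),
 ("scene",[(-130,100,102),(-130,100,0),(130,100,0),(-130,-100,102),(130,-100,102)],s([(382,192),(380,237),(195,377),(252,72),(72,214)]))],[.7,.1,0])
print("box",bp.round(4),np.degrees(bp[2]).round(2),e.round(1).tolist())
np.save("rp",rp);np.save("bp",bp)
Y=(0,255,255);G=(0,255,0);C=(255,255,0)
rl=place(rp,[(40,0,58),(118,0,58),(135,-17,58),(180,-17,58),(180,17,58),(166,17,58)])
hd=place(rp,[(40,12,70),(40,-12,70),(-70,-12,70),(-70,12,70),(40,12,70)])
bx=[place(bp,[(-130,100,z),(-130,-100,z),(130,-100,z),(130,100,z),(-130,100,z)]) for z in(0,102)]
pins=[place(bp,[(x,0,24),(x,0,76)]) for x in(-30,-38)]
L=[(rl,C),(hd,C),(bx[0],Y),(bx[1],G)]+[(p,C) for p in pins]
overlay("top","pics/top0.png","pics/o1.png",L,(180,140,370,360),2.7)
overlay("scene","pics/scene0.png","pics/o2.png",L,(215,205,475,330),3)
a=cv2.imread("pics/o1.png");b=cv2.imread("pics/o2.png")
E
python3 fit.py
```

```text
rod [ 0.4167  0.317  -0.1065] -6.1 [[0.4, 0.2], [0.2, 0.7], [0.6, 0.8], [0.6, 0.7], [0.2, 0.6], [0.4, 1.1], [0.8, 0.3], [0.6, 0.0], [0.1, 0.3], [1.3, 0.5], [0.1, 0.3]]
box [0.7414 0.0297 0.0863] 4.94 [[0.1, 0.2], [0.2, 0.6], [1.6, 7.8], [0.7, 7.6], [1.1, 2.8], [0.1, 2.3], [0.3, 1.9], [1.9, 3.0], [3.9, 3.3]]
```

View pics/o1.png

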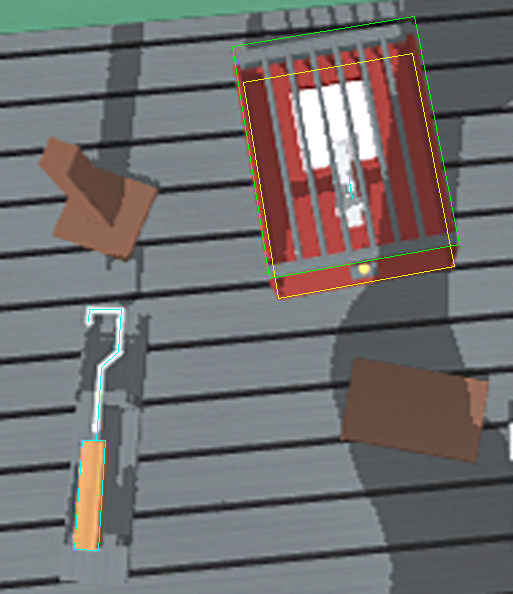

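View pics/o2.png

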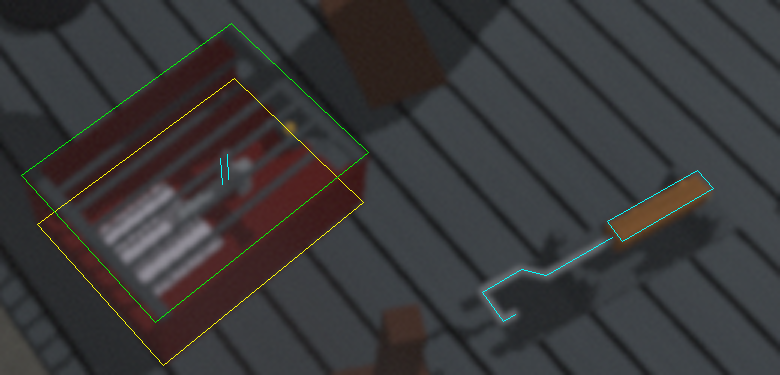

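The rod overlay fits well. The box fit is unclear at the back and around the pin (scene blob at about (240,170), top blob at about (350,205)). I'll zoom in on both views of the box.

```bash
python3 - <<'E'
import cv2,numpy as np
def g(src,b,s):
    im=cv2.imread(src)[b[1]:b[3],b[0]:b[2]]
    im=cv2.resize(im,None,fx=s,fy=s,interpolation=cv2.INTER_CUBIC)
    im=np.clip(im.astype(float)*1.6,0,255).astype(np.uint8)
    for x in range(-(-b[0]//10)*10,b[2],10):
        cv2.line(im,((x-b[0])*s,0),((x-b[0])*s,6),(255,255,255),1);cv2.putText(im,str(x),((x-b[0])*s,16),0,.35,(255,255,255))
    for y in range(-(-b[1]//10)*10,b[3],10):
        cv2.line(im,(0,(y-b[1])*s),(6,(y-b[1])*s),(255,255,255),1);cv2.putText(im,str(y),(8,(y-b[1])*s+4),0,.35,(255,255,255))
    cv2.imwrite("pics/"+src[5:-4]+"z.png",im)
g("pics/top0.png",(260,140,360,255),5)
g("pics/scene0.png",(218,205,345,332),4)
a=cv2.imread("pics/top0z.png");b=cv2.imread("pics/scene0z.png")
H=max(a.shape[0],b.shape[0])
f=lambda i:cv2.copyMakeBorder(i,0,H-i.shape[0],0,0,0)
o=np.hstack([f(a),f(b)]);o=cv2.resize(o,None,fx=798/o.shape[1],fy=798/o.shape[1]) if 0 else o
cv2.imwrite("pics/z0.png",a);print(a.shape,b.shape)
E
```

```text
(575, 500, 3) (508, 508, 3)
```

View pics/top0z.png

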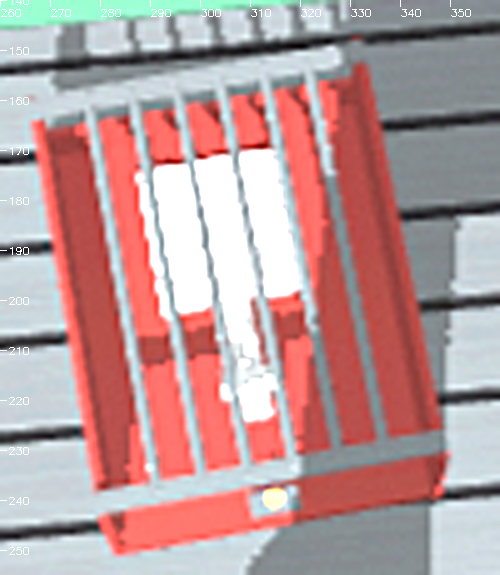

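View pics/scene0z.png

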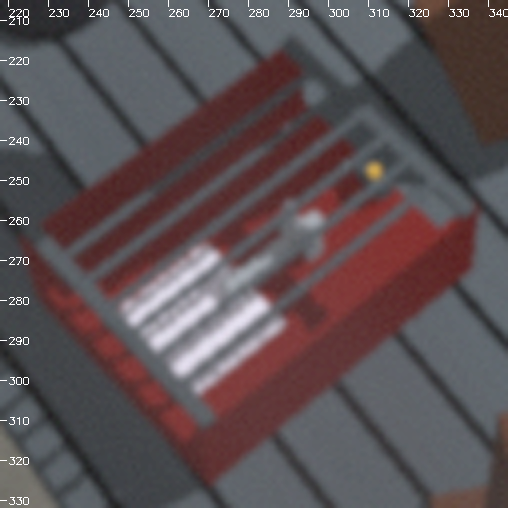

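In the zooms, the scene view shows the pin as the upright grey mark at about (290, 255–265), close to where my fit predicted it. I had picked the wrong top edges at the back, so I'll refit the box with cleaner points and work out the first move.

```bash
cat >> h.py <<'E'
def go(tx,ty,tz,yaw):
    from station import ctrl
    from scipy.spatial.transform import Rotation as R
    o=ctrl.get_obs();p=o["tool_pos"];M=R.from_rotvec(o["tool_rot"]).as_matrix()
    d=M.T@(np.array([tx,ty,tz])-p)
    c,s=np.cos(yaw),np.sin(yaw);T=np.array([[c,s,0],[s,-c,0],[0,0,-1]]).T
    w=R.from_matrix(M.T@T).as_rotvec(degrees=True)
    dT=T.T@(np.array([tx,ty,tz])-p)
    print("t",round(o["t"],2),"pos",p.round(4),"d mm now-axes",(d*1e3).round(1),"d mm target-axes",(dT*1e3).round(1),"turn",w.round(2),"F",o["contact_force"].round(2),"op",round(o["opening"],4))
E
python3 - <<'E'
from h import *
rp=np.load("rp.npy")
bp,e=fit([("top",[(-130,100,0),(-130,-100,0),(-130,100,102),(-130,-100,102)],[(282.3,250.5),(347.5,239),(279,238),(347,229)]),
 ("scene",[(-130,100,95),(-130,100,0),(130,100,0)],[(337,257),(335,273),(270,326)]),
 ("scene",[(-34,0,76),(-34,0,34)],[(290,255),(290.5,263)])],[.74,.03,.086])
print("box",bp.round(4),np.degrees(bp[2]).round(2),e.round(1).tolist());np.save("bp",bp)
print([proj("scene",place(bp,[(x,0,76),(x,0,34)])).round(1).tolist() for x in(-30,-38)])
from station import ctrl
g=place(rp,[(-15,0,39.3)])[0];print("grasp",g)
go(g[0],g[1],.231,rp[2]);go(.5,0,.231,0)
E
```

```text
box [0.741  0.0306 0.0823] 4.72 [[0.1, 0.6], [0.0, 0.3], [0.1, 4.5], [2.3, 1.4], [0.4, 0.0], [0.8, 0.7], [0.9, 0.3], [0.5, 1.8], [0.5, 0.8]]
[[[288.5, 257.6], [289.0, 264.5]], [[290.6, 256.0], [291.0, 263.0]]]
grasp [0.40181582 0.31860714 0.0393    ]
t 0.5 pos [ 0.1971 -0.5931  0.2313] d mm now-axes [ 4.818e+02 -8.006e+02  3.000e-01] d mm target-axes [ 1.067e+02 -9.283e+02  3.000e-01] turn [-0.    0.   24.48] F [-0.41 -0.09  0.22] op 0.0852
t 0.5 pos [ 0.1971 -0.5931  0.2313] d mm now-axes [ 4.745e+02 -4.673e+02  3.000e-01] d mm target-axes [ 3.029e+02 -5.931e+02  3.000e-01] turn [-0.    0.   18.38] F [-0.41 -0.09  0.22] op 0.0852
```

```bash
python3 -m creep '[[1,0.0296,-0.0292,0,0,0,0],[1,0.0296,-0.0292,0,0,0,0],[1,0.0296,-0.0292,0,0,0,0],[1,0.0296,-0.0292,0,0,0,0],[1,0.0296,-0.0292,0,0,0,0],[1,0.0296,-0.0292,0,0,0,0],[1,0.0296,-0.0292,0,0,0,0],[1,0.0296,-0.0292,0,0,0,0],[1,0.0296,-0.0292,0,0,0,0],[1,0.0296,-0.0292,0,0,0,0],[1,0.0296,-0.0292,0,0,0,0],[1,0.0296,-0.0292,0,0,0,0],[1,0.0296,-0.0292,0,0,0,0],[1,0.0296,-0.0292,0,0,0,0],[1,0.0296,-0.0292,0,0,0,0],[1,0.0296,-0.0292,0,0,0,0],[1,0,0,0,0,0,6.12],[1,0,0,0,0,0,6.12],[1,0,0,0,0,0,6.12],[1,0,0,0,0,0,6.12]]' 60; python3 -c "
from h import *
go(.4018,.3186,.12,np.load('rp.npy')[2])"
```

```text
t: 2.5
tool_pos: [0.4993, -0.0002, 0.2314]
tool_rot: [3.137, -0.173, 0.0]
contact_force: [-0.2, 0.8, -0.8]
opening: 0.0854
t 2.5 pos [ 4.993e-01 -2.000e-04  2.314e-01] d mm now-axes [-132.  -306.1  111.4] d mm target-axes [-130.8 -306.6  111.4] turn [ 0.   -0.01 -0.22] F [-0.23  0.82 -0.79] op 0.0854
```

```bash
python3 -m creep '[[1,-0.0131,-0.0306,0,0,0,0],[1,-0.0131,-0.0306,0,0,0,0],[1,-0.0131,-0.0306,0,0,0,0],[1,-0.0131,-0.0306,0,0,0,0],[1,-0.0131,-0.0306,0,0,0,0],[1,-0.0131,-0.0306,0,0,0,0],[1,-0.0131,-0.0306,0,0,0,0],[1,-0.0131,-0.0306,0,0,0,0],[1,-0.0131,-0.0306,0,0,0,0],[1,-0.0131,-0.0306,0,0,0,0],[1,0,0,0.03,0,0,0],[1,0,0,0.03,0,0,0],[1,0,0,0.03,0,0,0],[1,0,0,0.02,0,0,0],[1,0,0,0,0,0,0],[1,0,0,0,0,0,0]]' 60; python3 -c "
from h import *
go(.4018,.3186,.0393,np.load('rp.npy')[2])"
```

```text
t: 4.1
tool_pos: [0.4016, 0.3179, 0.1217]
tool_rot: [-3.137, 0.167, -0.0]
contact_force: [-0.5, 0.2, -0.0]
opening: 0.0853
t 4.1 pos [0.4016 0.3179 0.1217] d mm now-axes [ 0.2 -0.8 82.4] d mm target-axes [ 0.2 -0.8 82.4] turn [-0. -0.  0.] F [-0.48  0.19 -0.04] op 0.0853
```

```bash
python3 -m creep '[[1,0,-0.0008,0.02,0,0,0],[1,0,0,0.02,0,0,0],[1,0,0,0.02,0,0,0],[1,0,0,0.012,0,0,0],[1,0,0,0.006,0,0,0],[1,0,0,0.0044,0,0,0],[1,0,0,0,0,0,0],[1,0,0,0,0,0,0]]' 60; python3 -c "
from station import get_image
import cv2
a=get_image('scene')[220:340,340:480,::-1];b=get_image('top')[240:360,170:310,::-1]
import numpy as np
f=lambda i,s:cv2.resize(i,None,fx=s,fy=s,interpolation=cv2.INTER_CUBIC)
cv2.imwrite('pics/g.png',f(np.hstack([a,b[:120]]),2.8))"
```

```text
t: 4.9
tool_pos: [0.4022, 0.319, 0.0398]
tool_rot: [-3.136, 0.167, -0.002]
contact_force: [0.9, -0.0, 0.2]
opening: 0.0855
```

View pics/g.png

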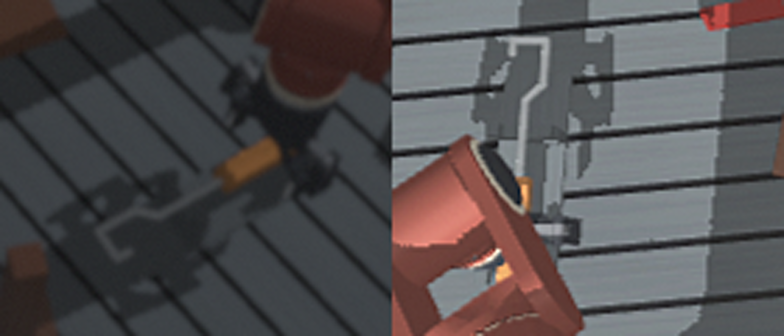

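The fingers straddle the handle cleanly. In the left half the gripper sits at about (290,150) over the handle. Next: grip it.

```bash
python3 -m creep '[[0.6,0,0,0,0,0,0],[0.3,0,0,0,0,0,0],[0.1,0,0,0,0,0,0],[0,0,0,0,0,0,0],[0,0,0,0,0,0,0],[0,0,0,0,0,0,0],[0,0,0,0,0,0,0]]' 80;python3 -c "
from h import *
go(.4018,.3186,.0393,np.load('rp.npy')[2])"
```

```text
t: 5.7
tool_pos: [0.4017, 0.3187, 0.0392]
tool_rot: [-3.137, 0.167, -0.001]
contact_force: [0.3, 0.1, 2.9]
opening: 0.0228
t 5.7 pos [0.4017 0.3187 0.0392] d mm now-axes [ 0.1  0.1 -0.1] d mm target-axes [ 0.1  0.1 -0.1] turn [-0.02 -0.02  0.  ] F [0.29 0.08 2.89] op 0.0228
```

```bash
python3 -m creep '[[0,0,0,-0.005,0,0,0],[0,0,0,-0.01,0,0,0],[0,0,0,-0.015,0,0,0],[0,0,0,-0.015,0,0,0],[0,0,0,-0.005,0,0,0],[0,0,0,0,0,0,0],[0,0,0,0,0,0,0]]' 100;python3 -c "
from h import *
bp=np.load('bp.npy');g=place(bp,[(-349-10,-35,86)])[0];print(g)
go(*g,bp[2])"
```

```text
t: 6.4
tool_pos: [0.4014, 0.3185, 0.0889]
tool_rot: [3.137, -0.167, -0.0]
contact_force: [-0.1, -0.5, -3.1]
opening: 0.0228
[ 0.38613628 -0.03384954  0.086     ]
t 6.4 pos [0.4014 0.3185 0.0889] d mm now-axes [ 22.3 352.    2.9] d mm target-axes [-44.2 349.9   2.9] turn [ 0.000e+00  1.000e-02 -1.082e+01] F [-0.13 -0.46 -3.08] op 0.0228
```

```bash
python3 -m creep '[[0,0.0005,0.012,0,0,0,0],[0,0.0015,0.025,0,0,0,0],[0,0.0016,0.026,0,0,0,0],[0,0.0017,0.026,0,0,0,0],[0,0.0017,0.026,0,0,0,0],[0,0.0017,0.026,0,0,0,0],[0,0.0017,0.026,0,0,0,0],[0,0.0017,0.026,0,0,0,0],[0,0.0017,0.026,0,0,0,0],[0,0.0017,0.026,0,0,0,0],[0,0.0017,0.026,0,0,0,0],[0,0.0017,0.026,0,0,0,0],[0,0.0017,0.026,0,0,0,0],[0,0.0016,0.02,0,0,0,0],[0,0.0005,0.009,0,0,0,0],[0,0,0,0,0,0,-2.7],[0,0,0,0,0,0,-2.7],[0,0,0,0,0,0,-2.7],[0,0,0,0,0,0,-2.7],[0,0,0,0,0,0,0]]' 100;python3 -c "
from h import *
bp=np.load('bp.npy');g=place(bp,[(-359,-35,36.5)])[0]
go(*g,bp[2])"
```

```text
t: 8.4
tool_pos: [0.3861, -0.0335, 0.0883]
tool_rot: [-3.138, -0.129, 0.002]
contact_force: [-0.1, -0.3, -3.4]
opening: 0.0223
t 8.4 pos [ 0.3861 -0.0335  0.0883] d mm now-axes [ 0.1  0.3 51.8] d mm target-axes [ 0.   0.3 51.8] turn [-0.03  0.07 -0.  ] F [-0.07 -0.25 -3.43] op 0.0223
```

```bash
python3 -m creep '[[0,0,0,0.01,0,0,0],[0,0,0,0.015,0,0,0],[0,0,0,0.015,0,0,0],[0,0,0,0.01,0,0,0],[0,0,0,0.0018,0,0,0],[0,0,0,0,0,0,0],[0,0,0,0,0,0,0]]' 100;cat > look.py <<'E'
import sys
from h import *
from station import get_image,ctrl
from scipy.spatial.transform import Rotation as R
n=sys.argv[1]
for c in("scene","top"): cv2.imwrite(f"pics/{c}{n}.png",get_image(c)[:,:,::-1])
o=ctrl.get_obs();p=o["tool_pos"];M=R.from_rotvec(o["tool_rot"]).as_matrix();a=np.arctan2(M[1,0],M[0,0])
z=(p[2]+.0188)*1e3
rp=(*place((p[0],p[1],a),[(15,0,0)])[0][:2],a)
bp=np.load("bp.npy")
c,s=np.cos(bp[2]),np.sin(bp[2]);d=np.array(rp[:2])-bp[:2]
print("rod in box mm",(1e3*np.array([c*d[0]+s*d[1],-s*d[0]+c*d[1]])).round(1),"z",round(z,1),"dyaw",np.degrees(a-bp[2]).round(2),"F",o["contact_force"].round(2))
C=(255,255,0);G=(0,255,0)
L=[(place(rp,[(40,0,z),(118,0,z),(135,-17,z),(180,-17,z),(180,17,z),(166,17,z)]),C)]
L+=[(place(bp,[(x,0,34),(x,0,76)]),G) for x in(-30,-38)]+[(place(bp,[(-130,94,12),(-130,-94,12)]),G),(place(bp,[(-130,94,95),(-130,-94,95)]),G)]
for cam,b in(("top",(255,145,355,275)),("scene",(230,200,345,330))):
    s=4.6 if cam=="top" else 4.6*130/130
    overlay(cam,f"pics/{cam}{n}.png",f"pics/_{cam}.png",[] if len(sys.argv)>2 else L,b,3.9 if cam=="scene" else 3.9)
A=cv2.imread("pics/_top.png");B=cv2.imread("pics/_scene.png")
h=min(len(A),len(B));o=np.hstack([A[:h],B[:h]])[:, :800]
cv2.imwrite(f"pics/v{n}.png",np.clip(o*1.4,0,255).astype(np.uint8))
E
python3 look.py 1
```

```text
t: 9.1
tool_pos: [0.3873, -0.034, 0.0377]
tool_rot: [3.139, 0.129, 0.002]
contact_force: [0.1, -0.8, -2.6]
opening: 0.0225
rod in box mm [-342.8  -35.3] z 56.7 dyaw -0.02 F [-0.11 -0.9  -3.37]
```

View pics/v1.png

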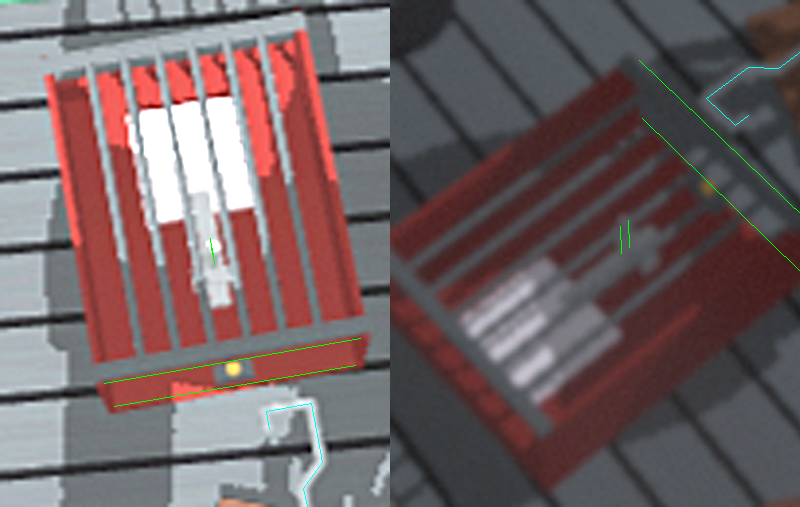

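The overlay fits: the cyan rod outline lies on the real rod in both views, and the predicted pin lies on the upright mark at scene crop (628,235). Next I'll insert the rod with the hook beside the pin.

```bash
python3 -m creep '[[0,0.008,0,0,0,0,0],[0,0.012,0,0,0,0,0],[0,0.012,0,0,0,0,0],[0,0.012,0,0,0,0,0],[0,0.012,0,0,0,0,0],[0,0.012,0,0,0,0,0],[0,0.012,0,0,0,0,0],[0,0.008,0,0,0,0,0],[0,0,0,0,0,0,0]]' 100; python3 -m creep '[[0,0.006,0,0,0,0,0],[0,0.012,0,0,0,0,0],[0,0.012,0,0,0,0,0],[0,0.012,0,0,0,0,0],[0,0.012,0,0,0,0,0],[0,0.012,0,0,0,0,0],[0,0.008,0,0,0,0,0],[0,0,0,0,0,0,0],[0,0,0,0,0,0,0]]' 100;python3 look.py 2
```

```text
t: 10.1
tool_pos: [0.4758, -0.0267, 0.0376]
tool_rot: [3.139, 0.129, 0.002]
contact_force: [-0.3, -0.1, -2.6]
opening: 0.0228
t: 11.0
tool_pos: [0.548, -0.0205, 0.0369]
tool_rot: [-3.139, -0.129, 0.001]
contact_force: [-0.1, 0.0, -2.5]
opening: 0.0225
rod in box mm [-182.  -35.] z 55.6 dyaw -0.02 F [-0.22 -0.15 -2.14]
```

View pics/v2.png

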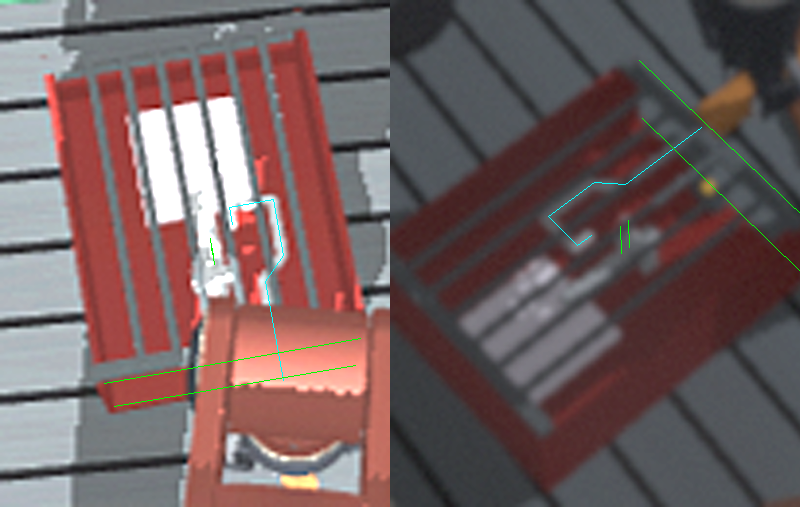

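The barb tip is at scene crop (590,237), deeper than and beside the pin at (625,237), so it is clear. Next I'll slide left to bring the pin into the hook.

```bash
python3 -m creep '[[0,0,-0.003,0,0,0,0],[0,0,-0.004,0,0,0,0],[0,0,-0.004,0,0,0,0],[0,0,-0.003,0,0,0,0],[0,0,0,0,0,0,0]]' 100; python3 -m creep '[[0,0,-0.003,0,0,0,0],[0,0,-0.004,0,0,0,0],[0,0,-0.004,0,0,0,0],[0,0,-0.004,0,0,0,0],[0,0,-0.003,0,0,0,0],[0,0,-0.003,0,0,0,0],[0,0,0,0,0,0,0],[0,0,0,0,0,0,0]]' 100;python3 look.py 3
```

```text
t: 11.6
tool_pos: [0.5469, -0.0061, 0.0371]
tool_rot: [-3.139, -0.13, 0.0]
contact_force: [-0.1, -0.5, -3.0]
opening: 0.0227
t: 12.4
tool_pos: [0.5453, 0.0144, 0.0371]
tool_rot: [3.139, 0.129, 0.0]
contact_force: [-0.2, 0.2, -3.0]
opening: 0.0225
rod in box mm [-181.4   -0.2] z 55.9 dyaw -0.02 F [-0.5  -0.32 -3.32]
```

```bash
python3 -m creep '[[0,-0.004,0,0,0,0,0],[0,-0.006,0,0,0,0,0],[0,-0.004,0,0,0,0,0],[0,-0.002,0,0,0,0,0],[0,0,0,0,0,0,0]]' 120|grep -E "pos|force"; for i in 1 ; do python3 -m creep '[[0,-0.002,0,0,0,0,0],[0,-0.002,0,0,0,0,0],[0,-0.002,0,0,0,0,0],[0,-0.002,0,0,0,0,0]]'|grep -E "pos|force"; done;  python3 -m creep '[[0,-0.002,0,0,0,0,0],[0,-0.002,0,0,0,0,0],[0,-0.002,0,0,0,0,0]]'|grep -E "pos|force"
```

```text
tool_pos: [0.5289, 0.013, 0.0371]
contact_force: [-0.1, 0.2, -2.2]
tool_pos: [0.5212, 0.0124, 0.0371]
contact_force: [-1.0, -0.1, -2.7]
tool_pos: [0.5165, 0.0119, 0.0376]
contact_force: [5.1, 0.5, -3.9]
```

```bash
python3 -m creep '[[0,-0.002,0,0,0,0,0],[0,-0.002,0,0,0,0,0],[0,-0.002,0,0,0,0,0],[0,-0.002,0,0,0,0,0]]'|grep -E "pos|force"; python3 -m creep '[[0,-0.002,0,0,0,0,0],[0,-0.002,0,0,0,0,0],[0,0,0,0,0,0,0]]'|grep -E "pos|force"; python3 look.py 4
```

```text
tool_pos: [0.5086, 0.0112, 0.0377]
contact_force: [5.6, 0.8, -3.7]
tool_pos: [0.5043, 0.0108, 0.0376]
contact_force: [4.1, -0.2, -4.7]
rod in box mm [-2.226e+02 -2.000e-01] z 56.3 dyaw -0.02 F [ 4.67  0.6  -3.95]
```

View pics/v4.png

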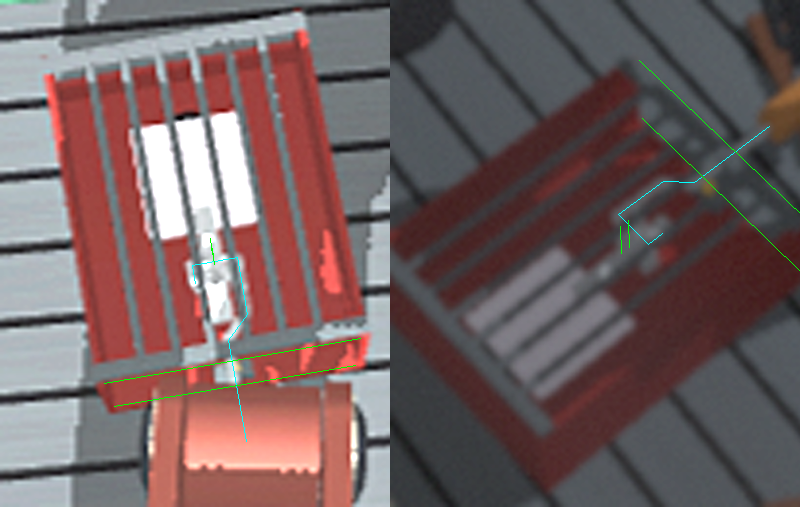

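```bash
python3 -m creep '[[0,-0.001,0,0,0,0,0],[0,-0.001,0,0,0,0,0],[0,-0.001,0,0,0,0,0]]'|grep -E "pos|force"
```

```text
tool_pos: [0.5012, 0.0106, 0.0375]
contact_force: [5.9, 0.2, -4.2]
```

```bash
python3 -m creep '[[0,-0.001,0,0,0,0,0],[0,-0.001,0,0,0,0,0]]'|grep -E "pos|force"
```

```text
tool_pos: [0.4993, 0.0104, 0.0375]
contact_force: [5.1, 0.4, -3.8]
```

```bash
python3 -m creep '[[0,-0.001,0,0,0,0,0],[0,-0.001,0,0,0,0,0],[0,-0.001,0,0,0,0,0]]'|grep -E "pos|force"
```

```text
tool_pos: [0.4963, 0.0101, 0.0375]
contact_force: [5.8, -0.2, -5.0]
```

```bash
python3 -m creep '[[0,-0.001,0,0,0,0,0],[0,-0.001,0,0,0,0,0],[0,-0.001,0,0,0,0,0]]'|grep -E "pos|force"
```

```text
tool_pos: [0.4933, 0.0099, 0.0376]
contact_force: [4.5, 0.9, -4.3]
```

```bash
python3 -m creep '[[0,-0.001,0,0,0,0,0],[0,-0.001,0,0,0,0,0],[0,-0.001,0,0,0,0,0]]'|grep -E "pos|force"
```

```text
tool_pos: [0.4903, 0.0096, 0.0376]
contact_force: [4.7, -0.1, -4.9]
```

```bash
python3 -m creep '[[0,-0.001,0,0,0,0,0],[0,-0.001,0,0,0,0,0],[0,-0.001,0,0,0,0,0]]'|grep -E "pos|force"
```

```text
tool_pos: [0.4873, 0.0094, 0.0376]
contact_force: [4.5, 0.5, -4.1]
```

```bash
python3 -m creep '[[0,-0.001,0,0,0,0,0],[0,-0.001,0,0,0,0,0],[0,-0.001,0,0,0,0,0]]'|grep -E "pos|force"
```

```text
tool_pos: [0.4843, 0.0091, 0.0376]
contact_force: [5.9, 0.9, -3.7]
```

```bash
python3 -m creep '[[0,-0.001,0,0,0,0,0],[0,-0.001,0,0,0,0,0],[0,-0.001,0,0,0,0,0]]'|grep -E "pos|force"
```

```text
tool_pos: [0.4813, 0.0089, 0.0375]
contact_force: [5.0, -0.1, -4.5]
```

```bash
python3 -m creep '[[0,-0.001,0,0,0,0,0],[0,-0.001,0,0,0,0,0],[0,-0.001,0,0,0,0,0]]'|grep -E "pos|force"
```

```text
tool_pos: [0.4783, 0.0086, 0.0375]
contact_force: [5.6, -0.6, -4.3]
```

```bash
python3 -m creep '[[0,-0.001,0,0,0,0,0],[0,-0.001,0,0,0,0,0],[0,-0.001,0,0,0,0,0]]'|grep -E "pos|force"
```

```text
tool_pos: [0.4754, 0.0083, 0.0376]
contact_force: [5.2, 0.2, -4.3]
```

```bash
python3 -m creep '[[0,-0.001,0,0,0,0,0],[0,-0.001,0,0,0,0,0],[0,-0.001,0,0,0,0,0]]'|grep -E "pos|force"
```

```text
tool_pos: [0.4724, 0.0081, 0.0376]
contact_force: [4.2, -0.8, -4.1]
```

```bash
python3 -m creep '[[0,-0.001,0,0,0,0,0],[0,-0.001,0,0,0,0,0],[0,-0.001,0,0,0,0,0]]'|grep -E "pos|force"
```

```text
tool_pos: [0.4695, 0.0078, 0.0376]
contact_force: [8.3, -0.4, -4.8]
```

```bash
python3 -m creep '[[0,-0.0005,0,0,0,0,0],[0,-0.0005,0,0,0,0,0],[0,0,0,0,0,0,0]]'|grep -E "pos|force"
```

```text
tool_pos: [0.4694, 0.0078, 0.038]
contact_force: [9.5, 0.3, -5.7]
```

```bash
python3 -m creep '[[0,-0.0005,0,0,0,0,0],[0,-0.0005,0,0,0,0,0],[0,0,0,0,0,0,0]]'|grep -E "pos|force"
```

```text
tool_pos: [0.4694, 0.0077, 0.0384]
contact_force: [12.7, 1.1, -7.4]
```

```bash
python3 -m creep '[[0,-0.0006,0,0,0,0,0],[0,0,0,0,0,0,0],[0,0,0,0,0,0,0]]'|grep -E "t:|pos|force";python3 -m creep '[[0,0,0,0,0,0,0],[0,0,0,0,0,0,0],[0,0,0,0,0,0,0],[0,0,0,0,0,0,0],[0,0,0,0,0,0,0]]'|grep -E "pos|force";python3 -m creep '[[0,0,0,0,0,0,0],[0,0,0,0,0,0,0],[0,0,0,0,0,0,0],[0,0,0,0,0,0,0],[0,0,0,0,0,0,0],[0,0,0,0,0,0,0],[0,0,0,0,0,0,0]]'|grep -E "t:|pos|force"
```

```text
t: 18.9
tool_pos: [0.4693, 0.0076, 0.0386]
tool_rot: [3.138, 0.128, 0.013]
contact_force: [14.5, 1.8, -8.9]
tool_pos: [0.4693, 0.0076, 0.0386]
contact_force: [14.4, 0.5, -7.0]
t: 20.1
tool_pos: [0.4693, 0.0077, 0.0385]
tool_rot: [3.138, 0.128, 0.013]
contact_force: [14.2, 0.9, -7.6]
```

```bash
python3 -m creep '[[0,0.001,0,0,0,0,0],[0,0.002,0,0,0,0,0],[0,0.002,0,0,0,0,0],[0,0.004,0,0,0,0,0],[0,0.004,0,0,0,0,0],[0,0.004,0,0,0,0,0]]'|grep -E "pos|force";python3 -m creep '[[0,0.004,0,0,0,0,0],[0,0.003,0,0,0,0,0],[0,0.003,0,0,0,0,0],[0,0,0,0,0,0,0],[0,0,0,0,0,0,0]]'|grep -E "pos|force"; python3 look.py 5
```

```text
tool_pos: [0.4829, 0.0093, 0.0369]
contact_force: [-0.3, 0.2, -2.1]
tool_pos: [0.4928, 0.01, 0.037]
contact_force: [0.4, -0.3, -2.8]
rod in box mm [-234.2   -0. ] z 55.8 dyaw -0.01 F [ 0.18 -0.24 -2.96]
```

```bash
python3 -m creep '[[0,0,0.003,0,0,0,0],[0,0,0.004,0,0,0,0],[0,0,0.004,0,0,0,0],[0,0,0.003,0,0,0,0],[0,0,0,0,0,0,0]]' 100|grep -E "pos|force"; python3 -m creep '[[0,0,0.004,0,0,0,0],[0,0,0.004,0,0,0,0],[0,0,0.004,0,0,0,0],[0,0,0.004,0,0,0,0],[0,0,0.003,0,0,0,0],[0,0,0.002,0,0,0,0],[0,0,0,0,0,0,0],[0,0,0,0,0,0,0]]' |grep -E "pos|force";python3 look.py 6
python3 - <<'E'
import cv2
im=cv2.imread("pics/v6.png");a=cv2.imread("pics/v5.png")
import numpy as np
E
```

```text
tool_pos: [0.4941, -0.0044, 0.0372]
contact_force: [-0.2, 0.9, -2.5]
tool_pos: [0.4957, -0.0248, 0.0371]
contact_force: [0.1, -0.1, -2.4]
rod in box mm [-234.1  -35. ] z 55.9 dyaw -0.01 F [-0.17  0.54 -3.32]
```

```bash
python3 -m creep '[[0,-0.004,0,0,0,0,0],[0,-0.01,0,0,0,0,0],[0,-0.012,0,0,0,0,0],[0,-0.012,0,0,0,0,0],[0,-0.012,0,0,0,0,0],[0,-0.012,0,0,0,0,0],[0,-0.012,0,0,0,0,0],[0,-0.012,0,0,0,0,0],[0,-0.012,0,0,0,0,0],[0,-0.008,0,0,0,0,0],[0,-0.004,0,0,0,0,0],[0,0,0,0,0,0,0],[0,0,0,-0.01,0,0,0],[0,0,0,-0.015,0,0,0],[0,0,0,-0.015,0,0,0],[0,0,0,-0.01,0,0,0],[0,0,0,0,0,0,0],[0,0,0,0,0,0,0]]'|grep -E "pos|force"; python3 look.py 7 x
python3 -c "
from h import *
go(.4017,.3187,.0889,np.load('rp.npy')[2])"
```

```text
tool_pos: [0.3863, -0.0339, 0.0872]
contact_force: [-1.3, 0.4, -3.3]
rod in box mm [-344.6  -34.8] z 105.1 dyaw -0.01 F [ 0.32 -0.54 -3.02]
t 24.6 pos [ 0.3855 -0.0337  0.0863] d mm now-axes [  45.  -349.9   -2.5] d mm target-axes [ -21.4 -352.1   -2.6] turn [-0.03  0.09 10.8 ] F [ 0.32 -0.54 -3.02] op 0.022
```

View pics/v7.png

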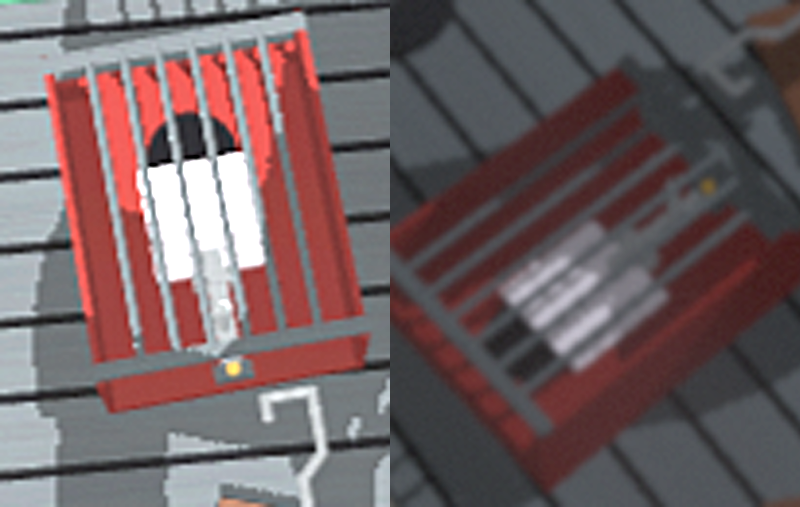

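The duct is now open: the blade has moved back and the dark mouth shows at (190,135). The hook is outside the box and undamaged. I'll check for rod slip numerically, then go back over the rack.

```bash
python3 - <<'E'
from h import *
from station import ctrl
o=ctrl.get_obs();p=o["tool_pos"];a=np.load("bp.npy")[2]
z=p[2]*1e3+18.8
rp=(*place((p[0],p[1],a),[(15,0,0)])[0][:2],a)
L=[(180,-17,z),(180,17,z),(135,-17,z)]
print((proj("top",place(rp,L))-[255,145])*3.9,"seen 316,393 / 265,402")
r,e=fit([("top",[(180,-17,z),(180,17,z),(166,17,z)],np.array([(316,393),(265,402),(268,419)])/3.9+[254.6,144.6])],rp)
print((np.array(r)-rp)[:2]*1e3)
E
python3 -m creep '[[0,0.0015,-0.012,0,0,0,0],[0,0.003,-0.024,0,0,0,0],[0,0.0033,-0.026,0,0,0,0],[0,0.0033,-0.026,0,0,0,0],[0,0.0033,-0.026,0,0,0,0],[0,0.0033,-0.026,0,0,0,0],[0,0.0033,-0.026,0,0,0,0],[0,0.0033,-0.026,0,0,0,0],[0,0.0033,-0.026,0,0,0,0],[0,0.0033,-0.026,0,0,0,0],[0,0.0033,-0.026,0,0,0,0],[0,0.0033,-0.026,0,0,0,0],[0,0.0033,-0.026,0,0,0,0],[0,0.003,-0.02,0,0,0,0],[0,0.001,-0.008,0,0,0,0],[0,0,0,0,0,0,2.7],[0,0,0,0,0,0,2.7],[0,0,0,0,0,0,2.7],[0,0,0,0,0,0,2.7],[0,0,0,0,0,0,0]]'|grep -E "pos|force";python3 -c "
from h import *
go(.4017,.3187,.0392,np.load('rp.npy')[2])"
```

```text
[[310.49312173 389.86651687]
 [263.54625104 397.98196238]
 [321.86408025 451.03725101]] seen 316,393 / 265,402
[-1.64182644  4.33582004]
tool_pos: [0.4017, 0.3178, 0.0863]
contact_force: [0.5, 0.5, -2.6]
t 26.6 pos [0.4017 0.3178 0.0863] d mm now-axes [ 0.  -0.9 47.1] d mm target-axes [-0.  -0.9 47.1] turn [ 0.06  0.07 -0.02] F [ 0.54  0.48 -2.58] op 0.0225
```

```bash
python3 -m creep '[[0,0,-0.0005,0.006,0,0,0],[0,0,-0.0004,0.01,0,0,0],[0,0,0,0.01,0,0,0],[0,0,0,0.008,0,0,0],[0,0,0,0.006,0,0,0],[0,0,0,0.003,0,0,0],[0,0,0,0,0,0,0],[0,0,0,0,0,0,0]]'|grep -E "pos|force"; python3 -m creep '[[0,0,0,0.001,0,0,0],[0,0,0,0.001,0,0,0],[0,0,0,0,0,0,0]]'|grep -E "pos|force"
```

```text
tool_pos: [0.4024, 0.3197, 0.0444]
contact_force: [0.7, 0.6, -2.9]
tool_pos: [0.4022, 0.3195, 0.0422]
contact_force: [-0.3, -0.1, -2.5]
```

```bash
python3 -m creep '[[0,0,0.0004,0.001,0,0,0],[0,0,0,0.001,0,0,0],[0,0,0,0,0,0,0]]'|grep -E "pos|force"; python3 -m creep '[[0,0,0,0.0005,0,0,0],[0,0,0,0.0005,0,0,0],[0,0,0,0,0,0,0]]'|grep -E "pos|force"
```

```text
tool_pos: [0.402, 0.319, 0.0399]
contact_force: [-0.4, -0.5, -2.5]
tool_pos: [0.4022, 0.3192, 0.0393]
contact_force: [-1.0, -0.4, -1.5]
```

```bash
python3 -m creep '[[0,0,0,0.0005,0,0,0],[0,0,0,0,0,0,0]]'|grep -E "pos|force"; python3 -m creep '[[0,0,0,0.0004,0,0,0],[0,0,0,0,0,0,0]]'|grep -E "pos|force"
```

```text
tool_pos: [0.4022, 0.3192, 0.0393]
contact_force: [-3.3, -2.8, 5.1]
tool_pos: [0.4023, 0.3192, 0.0393]
contact_force: [-4.6, -3.9, 7.5]
```

```bash
python3 -m creep '[[0.27,0,0,-0.0003,0,0,0],[0.32,0,0,0,0,0,0],[0.4,0,0,0,0,0,0],[0.6,0,0,0,0,0,0],[0.8,0,0,0,0,0,0],[1,0,0,0,0,0,0],[1,0,0,0,0,0,0],[1,0,0,0,0,0,0],[1,0,0,0,0,0,0]]' 20; python3 -m creep '[[1,0,0,-0.005,0,0,0],[1,0,0,-0.015,0,0,0],[1,0,0,-0.03,0,0,0],[1,0,0,-0.04,0,0,0],[1,0,0,-0.04,0,0,0],[1,0,0,-0.04,0,0,0],[1,-0.03,0.02,0,0,0,0],[1,-0.03,0.04,0,0,0,0],[1,0,0.04,0,0,0,0],[1,0,0.04,0,0,0,0],[1,0,0.04,0,0,0,0],[1,0,0.03,0,0,0,0],[1,0,0.02,0,0,0,0],[1,0,0,0,0,0,0]]'|grep -E "t:|pos|force|open"
python3 - <<'E'
from h import *
from station import get_image,models
for c in("top","scene"):
    im=get_image(c);cv2.imwrite(f"pics/{c}9.png",im[:,:,::-1])
    for n in("rod","rack"): print(c,n,[(d["extent"],round(d["conf"],2)) for d in models.search_frame(c,n)][:1])
    b=cv2.imread(f"pics/{c}0.png");a=im[:,:,::-1]
    # shift of the rod patch between first and last picture
    x0,y0,x1,y1=(203,247,231,346) if c=="top" else (372,258,456,312)
    def mask(i):
        i=i[y0:y1,x0:x1].astype(int);return ((i[...,2]-i[...,0])>60)
    for i in(b,a):
        m=mask(i);ys,xs=np.nonzero(m);print(c,"wood px",m.sum(),"cen",(xs.mean()+x0).round(2),(ys.mean()+y0).round(2),xs.min()+x0,xs.max()+x0,ys.min()+y0,ys.max()+y0)
    # bright steel hook extent
    h=(203,247,231,290) if c=="top" else (370,290,420,318)
    for i in(b,a):
        g=i[h[1]:h[3],h[0]:h[2]].min(2);t=np.percentile(g,92);ys,xs=np.nonzero(g>=max(t,1));print("hook",(xs.mean()+h[0]).round(1),(ys.mean()+h[1]).round(1))
E
```

```text
t: 29.6
tool_pos: [0.4021, 0.3191, 0.0385]
tool_rot: [-3.137, 0.167, -0.0]
contact_force: [0.3, -0.4, 1.0]
opening: 0.0855
t: 31.0
tool_pos: [0.3182, 0.0953, 0.2098]
tool_rot: [-3.137, 0.174, -0.005]
contact_force: [-0.1, 0.6, -0.4]
opening: 0.0854
top rod [([206.6, 253.2, 226.1, 338.2], 0.63)]
top rack [([198.4, 262.5, 234.9, 356.1], 0.89)]
top wood px 400 cen 212.88 322.94 207 219 303 343
top wood px 392 cen 212.73 322.71 207 218 303 342
hook 219.2 266.1
hook 218.6 266.9
scene rod [([373.8, 260.6, 452.8, 315.7], 0.58)]
scene rack [([381.6, 260.1, 456.9, 321.8], 0.79)]
scene wood px 216 cen 434.36 274.22 419 450 265 284
scene wood px 213 cen 434.06 274.46 419 449 265 284
hook 388.5 298.9
hook 388.4 299.5
```

The rod is back home: its wood centroid shifted by less than 0.35 px in both views. One last check that the bolt stayed put after release, then I'll hand in.

```bash
python3 - <<'E'
import cv2,numpy as np
for c,(x0,y0,x1,y1) in(("top",(285,165,325,225)),("scene",(245,240,315,300))):
    a,b=[cv2.imread(f"pics/{c}{n}.png",0)[y0:y1,x0:x1].astype(np.float32) for n in(7,9)]
    print(c,"bolt shift px",cv2.phaseCorrelate(a,b))
from station import finish_job,ctrl
print(ctrl.get_obs()["t"],finish_job())
E
```

```text
top bolt shift px ((-0.2214540623425556, 0.1752644976216331), 0.937935631275177)
scene bolt shift px ((-0.31463023994438544, -0.17245840332752138), 0.7622918530746743)
the job is handed in; nothing more can be done
31.3 None
```

The damper bolt is fully open against its stop, the rod is back on its rack, and the job was handed in at 31.3 s. The system gives no verdict.

- **Opening the bolt:** I hooked the pin through the open front and drew the bolt back in 1 mm steps at about 5 N. It met the stop with the pin at about x = -86 mm in the box frame; my box fit is only good to a few mm. I held a steady 14.2–14.5 N along the pull for more than 1.2 s. The highest reading was about 17 N, with the rod's own weight of about 3 N included.
- **Leaving the pin:** I pushed the hook 23 mm deeper, moved sideways and withdrew. The readings showed no contact force.
- **Setting the rod down:** I lowered it until the rack took its weight (readings up to about 10 N total), opened slowly and backed away.

**Last checks**
- **Rod:** the handle's image centre is within 0.35 px of its first picture in both views. The hook is within 1 px, roughly 2–3 mm.
- **Bolt:** its shift between leaving the pin and hand-in is 0.4 px or less in both views, so it stayed open.
- **Disagreement:** before set-down, one fit of the hook suggested the rod had shifted about 2–4 mm in the grip. The readings after set-down do not show a shift that large.
- **Not checked:** I did not compare the other objects on the table with the first pictures. No contact showed in the force readings along the way.

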